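Open the receipt printer for a new roll

TASK

The receipt printer on the shop counter needs a new roll: press down its blue release tab so that the cover springs up, then push the cover all the way back with a fingertip until it is fully open, and take the hand away. Only touch and push: do not grip the cover, do not press the white feed button, do not lift, tip or shove the printer, and leave the other things on the counter where they are.

Things in the scene. Friction and masses are not known exactly. Their poses are not given: they have to be found in the camera images.
- printer: Black receipt printer, about 1.7 kg, loose on rubber feet. Origin at its underside, front (-x) to robot, z up. Case x -98 to +90, y -73 to +73 mm, shut grey cover on top at z = 119 to 127. Front panel at x = -98 to -62, top z = 102: blue release tab on the -y side, feed button on the +y side. Under the cover an open well with a paper roll, top z = 80. Tips if pushed with 10 N high on the cover.
- tab_press (a point): Point to press straight down: top of the blue ribbed release tab, midway across, 112 mm above the counter, 47 mm to the printer's -y side of its middle. The plate stands 10 mm above the panel, is 36 mm wide and runs 12 mm forward of and 22 mm behind this point. A blue hook, 20 mm wide and 24 to 35 mm behind this point, rises to z = 131 and holds the cover's front edge down; pressing draws it forward.
- release_tab (a joint): Angle of the release tab: 0 at rest, 0.24 rad fully pressed (the press point is then about 7 mm lower). The hook lets go of the cover at about 0.15 rad (5 mm down). Spring return; takes about 2 N to start and 6 N to press fully.
- cover (a joint): Angle of the cover: 0 shut, 1.85 rad against its open stop (16 degrees past upright). When released its spring lifts it within about a second to about 1 rad, where the stiff hinge stops it. From there it needs a push of only 1 to 3 N near its edge, and stays wherever it is left.
- cover_edge (a point): Middle of the cover's front edge, on its underside; moves with the cover. The cover is a grey plate 146 mm wide (along the printer's y), 132 mm from hinge axis to front edge, 8 mm thick. On its underside, 11 mm from the front edge, a black rubber roller stands out 11 mm at printer y = -22 to +64 mm; from y = -70 to -25 mm the underside is plain.
- cover_hinge (a point): Middle of the cover's hinge axis, fixed in the printer at x = +72, y = 0, z = 121 mm; the axis runs along the printer's y. The cover opens upward and towards the printer's +x. The cover's underside lies 2 mm below the axis when shut.
- feed (a joint): Travel of the feed button: 0 at rest, 4 mm pressed fully. Leave it alone.
- feed_top (a point): Top of the white round feed button, 16 mm across, 4 mm above the front panel, on the printer's +y side, 95 mm from the release tab. Not to be pressed.
- spare_roll: New paper roll, white, standing on end, 68 mm across, 80 mm high, 0.24 kg. Origin at the centre of its underside. To be left alone.
- tape_measure: Tape measure, yellow with black discs, standing, 68 x 36 x 67 mm high. Origin at the centre of its underside. To be left alone.
- padlock: Brass padlock lying flat, body 50 x 46 x 20 mm, steel shackle reaching to 54 mm on its +x side. Origin at the underside of the body's centre. To be left alone.
- cartridge: Sealant cartridge standing upright, white with a red band, 49 mm across, 185 mm high. Origin at the centre of its underside. To be left alone.
Not all that is in view belongs to the job. What is meant by the printer is not green, and is the larger of those in its own colour.

How it is judged:
On the way, in this order (a step that is already met when the one before it is completed fails the run):
1. the release tab is pressed down (value of joint release_tab above 0.1 rad).
2. the cover has sprung up (value of joint cover above 0.7 rad), for 0.1 s.
3. the cover is pushed fully back (value of joint cover above 1.7 rad), for 0.2 s.
At the end, for the whole second after the job is handed in: The cover stands fully open (at least 1.70 of its 1.85 rad) and at rest, the release tab has sprung back, the printer stands flat on its feet within 40 mm of where it was, and the other things stand within 25 mm of where they were (value of joint cover above 1.7 rad and velocity of joint cover below 0.05 rad/s and value of joint release_tab below 0.05 rad and distance of printer from where it was at the start of the episode below 0.04 m and angle between printer's own z axis and vertical below 0.03 rad and linear speed of printer below 0.02 m/s and distance of each of spare_roll, tape_measure, padlock, cartridge from where it was at the start of the episode below 0.025 m); the robot touches nothing.
It fails at once if the printer is lifted, tipped (over 0.12 rad) or shoved more than 40 mm (distance of printer from where it was at the start of the episode above 0.04 m or angle between printer's own z axis and vertical above 0.12 rad).
It fails at once if the cover is gripped between the fingers (contact force between the fingers and cover_c0 above 8 N and contact force between the fingers and cover_c1 above 8 N).
It fails at once if the feed button is pressed (value of joint feed above 0.002 m).
It fails at once if another thing on the counter is lifted, knocked over or moved more than 25 mm (distance of any of spare_roll, tape_measure, padlock, cartridge from where it was at the start of the episode above 0.025 m).
It also fails if it takes over 42 s, if anything falls off the work surface, if the arm or the gripper's body presses on something with over 40 N, if the wrist force passes 120 N, or if a joint passes its speed limit or range.

ROBOT

A 6-joint arm with a two-finger parallel gripper is mounted at the origin on the work surface. World frame = base frame: x ahead of the robot, y to its left, z up, the work surface at z = 0. Lengths are in m, angles in rad, forces in N, time in s.
With the tool pointing down it reaches from about 0.375 to 0.975 m from the base axis. Payload 3.8 kg.
Tool frame: the origin (TCP) lies on the centre line of the jaws, within the pads' length; the fingertips stand 14 mm ahead of it and the grasp point (between the pads) lies 5 mm behind it; z points along the fingers, y is the line along which they close (so a half turn about z gives the same grasp; the last joint's range is limited). The gripper opens to 85 mm and grips with 20 to 120 N. Pads are 22 mm wide; open, the fingers measure 114 mm over their backs; the gripper's body (76 mm by 85 mm) begins 54 mm behind the grasp point. The pads swing forward as they close: fully open they stand 13 mm farther back than shut.
Start: joints at [-1.353, 0.264, 1.604, -0, 1.274, -0.037], TCP at [0.17, -0.653, 0.245] pointing down, gripper open.
Joint ranges: [-2.63, 2.63], [-0.94, 2.18], [0.31, 2.57], [-1.31, 4.45], [0, 2.66], [-2.55, 2.55]. Speed limits (rad/s): [2.57, 2.57, 3.14, 3.14, 3.14, 3.14].

INTERFACE

Orientations are given as a rotation vector (axis times angle).
In Python, from workcell import bot, eyes, spot_in gives the robot as it stands.
- The arm moves only by the tool carry_out, never from a script. Its argument "series" is text: rows parted by semicolons, each of 4 numbers parted by spaces: the shift along the world's x, y, z in m, then the turn about the world's z in degrees. In form: tx ty tz roll; .... A call has 1 to 20 rows; each row shifts and turns the commanded pose from where the row before left it; what a row does not reach is not made up. A row lasts 1/8 s, in which the tool goes at most 62.5 mm and 10.7 degrees, less where a joint would pass 70% of its speed; a pose out of reach is approached as far as the arm can. A call is refused whole if a number of a shift passes 0.0625 or a number of a turn 10.7, either way. A call with a gripper value outside its range is refused whole. "jaw" is the gripper command: -1 is shut, 1 is fully open, values between are in proportion, set as the call begins (left out, the last holds). The fingers move at their own pace and stop on an object; "grip_force" is the grip in N (left out, the last holds). Time passes only in rows, so rows that do not move let the fingers close. It gives the time, the measured TCP pose, the force, the opening and the grip force at its end, in the units of the state.
- bot.read_state(): the state, without advancing time (a new reading comes with each control period).
- eyes.read_camera(name): name is "side" or "top" or "wrist"; returns (picture, depth): 480x640x3 uint8, blue, green, red; 480x640 float32, m along the optical axis (not along the pixel's ray), 0 where there is no reading.
- eyes.get_calibration(name): a dict with "K" (3x3 intrinsics, pixels), "distortion" ([k1, k2, p1, p2, k3] as OpenCV has them; the pictures are not rectified), "position" and "rotation" of the camera in the world; the wrist camera has in their place "T_tool_cam" (4x4, takes a point from camera to tool coordinates, whose origin is the TCP and whose axes are the flange's). Camera axes: x right, y down, z forward; pixel columns grow to the right and rows downward; lengths in m; the calibration is good to about 2 mm. A picture is of the moment at which its call begins: read the wrist's pose just before it. get_calibration takes no time and is no camera call.
- bot.finish_job(): hands the job in; it is judged then, once.
Trained networks look in the newest picture that a camera, given by its name, has taken for a name from the list of things; names that differ only in an ending like _2 or _b are one class to them, and where a whole thing is asked for, a point or a joint stands for the part that bears it (a point fixed in the world has none). Each returns a list of dicts, best first, with "score" (0 to 1); they miss things now and then, are a little off and sometimes report something else, mostly with a low value. They report only what shows in the picture. A call takes as long as a camera call. They do not tell look-alikes from the thing itself.
- spot_in(camera, target): "rect" ([centre column, centre row, width, height] in pixels, round what is visible of it).
The state is a dict: "time": time; "q": joint angles; "joint_vel": joint speeds; "joint_torque": joint torques, N m; "tool_pos": TCP position; "tcp_rot": TCP orientation; "wrist_force": force on the tool from outside, world axes, zero at the start; "torque": the same for the moment, N m; "width": opening from 0.0 (shut) to 1.0 (fully open); "grip_force": force on a finger pad.
Only numpy, scipy, OpenCV 4.12 (cv2) and the standard library are available. Lean on these libraries where they do the work, as an engineer would, in place of code of your own. Each camera call takes 0.05 s, during which the arm holds its last target. There are 200 camera calls.

## Working session

There is one attempt and no reset: what is moved stays moved. The work goes in short steps, Python scripts to look and compute and a tool call to move; the robot and the scene stay as the last step left them, time stands still between calls to the robot, and variables do not carry over. Pictures are saved under pics/ and viewed, at most 10 in all, crops included, and the job is handed in when it is done.

Besides the shell and the picture viewer there is one more tool, called after "Request:" as name(argument=value, ...) on one line, values as JSON. carry_out: Moves the arm, as the interface text tells. Its arguments: {"type":"object","properties":{"series":{"type":"string"},"jaw":{"type":"number"},"grip_force":{"type":"number"}},"required":["series"]}

```bash
mkdir -p pics; cat > h.py <<'E'
import numpy as np, cv2
from workcell import bot, eyes, spot_in
from scipy.spatial.transform import Rotation as R
def cal(n):
    c=eyes.get_calibration(n); K=np.array(c['K']); D=np.array(c['distortion'])
    if 'position' in c:
        Rm=np.array(c['rotation']); 
        if Rm.shape!=(3,3): Rm=R.from_rotvec(Rm).as_matrix()
        return K,D,Rm,np.array(c['position'])
    s=bot.read_state(); T=np.eye(4); T[:3,:3]=R.from_rotvec(s['tcp_rot']).as_matrix(); T[:3,3]=s['tool_pos']
    T=T@np.array(c['T_tool_cam']); return K,D,T[:3,:3],T[:3,3]
def cloud(n,depth,C):
    K,D,Rm,p=C
    v,u=np.mgrid[0:480,0:640]
    xy=cv2.undistortPoints(np.stack([u,v],-1).reshape(-1,1,2).astype(float),K,D).reshape(480,640,2)
    P=np.dstack([xy,np.ones((480,640))])*depth[...,None]
    return P@Rm.T+p
E
python3 - <<'E'
from h import *
for n in ['top','side']:
    C=cal(n); im,d=eyes.read_camera(n); cv2.imwrite(f'pics/{n}0.png',im); np.savez(f'{n}0.npz',im=im,d=d,P=cloud(n,d,C))
    print(n,C[3],C[2].round(2).tolist())
    P=cloud(n,d,C)
    for t in ['printer','tab_press','feed_top','spare_roll','tape_measure','padlock','cartridge']:
        for r in spot_in(n,t)[:3]:
            c=r['rect']; print(t,round(r['score'],2),np.round(c), P[int(c[1]),int(c[0])].round(3))
print(bot.read_state())
E
```

```text
top [0.50546747 0.02485859 1.23826058] [[-0.01, -1.0, 0.06], [-1.0, 0.01, 0.01], [-0.01, -0.06, -1.0]]
printer 0.67 [386. 346.  59.  72.] [ 0.343 -0.093  0.091]
printer 0.58 [282. 258.  94. 110.] [0.519 0.111 0.131]
printer 0.57 [256. 111.  94.  84.] [0.813 0.16  0.129]
tab_press 0.8 [318. 284.  21.  26.] [0.47  0.042 0.111]
tab_press 0.78 [369. 318.  19.  17.] [ 0.4   -0.062  0.085]
tab_press 0.72 [292.  88.  24.  16.] [0.866 0.09  0.109]
feed_top 0.61 [295. 132.  10.  10.] [0.773 0.084 0.107]
feed_top 0.37 [273. 306.  10.   7.] [0.425 0.129 0.108]
spare_roll 0.77 [378. 253.  34.  36.] [ 0.529 -0.082  0.078]
spare_roll 0.52 [318. 284.  24.  26.] [0.47  0.042 0.111]
tape_measure 0.94 [180. 251.  41.  28.] [0.538 0.329 0.062]
tape_measure 0.25 [281. 258.  97. 114.] [0.519 0.111 0.131]
padlock 0.97 [211. 317.  35.  41.] [0.398 0.269 0.023]
padlock 0.68 [380. 251.  34.  36.] [ 0.535 -0.086  0.082]
cartridge 0.95 [346. 180.  23.  37.] [ 0.666 -0.014  0.166]
cartridge 0.33 [281. 260. 100. 114.] [0.517 0.113 0.129]
cartridge 0.32 [318. 283.  22.  23.] [0.472 0.041 0.113]
side [0.54020353 0
[... 577 characters left out ...]
 79.] [0.676 0.01  0.112]
{'time': 0.8, 'q': array([-1.35288742e+00,  2.63883052e-01,  1.60397043e+00,  2.00124695e-05,
        1.27369729e+00, -3.68967094e-02]), 'joint_vel': array([-0.00050087, -0.00192921, -0.00105751, -0.00129681,  0.00037394,
       -0.00099379]), 'joint_torque': array([ 3.54994745e-04, -5.14976335e+01, -3.67698598e+01, -1.94316704e-04,
        5.25617743e-04, -1.20235137e-05]), 'tool_pos': array([ 0.1701476 , -0.65321482,  0.24530715]), 'tcp_rot': array([3.11609230e+00, 3.99151636e-01, 3.58800820e-05]), 'wrist_force': array([ 0.58560285,  0.24214095, -0.17163845]), 'torque': array([-0.04742022, -0.00585393,  0.00952923]), 'grip_force': 0.0, 'width': 1.0025591566728427}
```

View pics/top0.png

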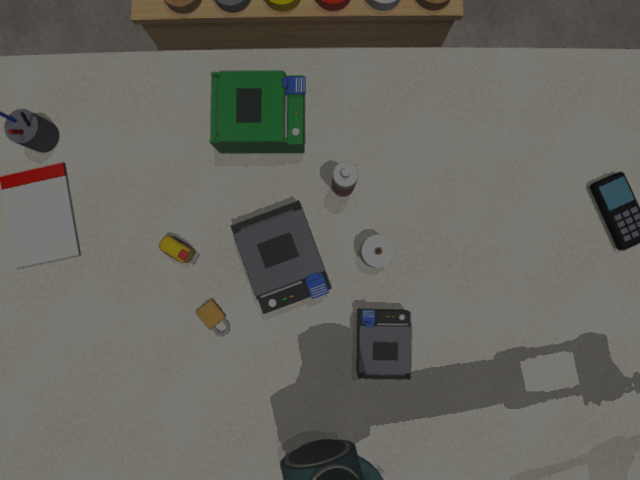

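View pics/side0.png

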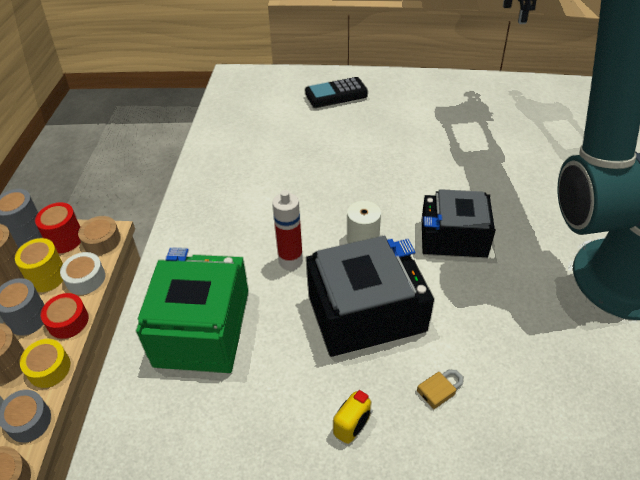

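The larger black printer stands mid-table, with its tab near top pixel (317,285) and its feed button near (272,303). The green printer and the small black one are decoys. Next I fit the pose from the cover plane.

```bash
python3 - <<'E'
from h import *
for n in ['top','side']:
    z=np.load(n+'0.npz'); P=z['P']; im=z['im'].astype(int)
    m=(abs(P[...,2]-.127)<.008)&(np.hypot(P[...,0]-.52,P[...,1]-.11)<.13)
    b,g,r=im[...,0],im[...,1],im[...,2]
    blue=(b>1.6*r)&(b>60)
    q=P[m&~blue]; (c,s,a)=cv2.minAreaRect((q[:,:2]*1000).astype(np.float32)); print(n,'cover',np.round(c),np.round(s),a,np.median(q[:,2]))
    t=P[blue&(np.hypot(P[...,0]-.47,P[...,1]-.04)<.045)&(P[...,2]>.1)]
    print('tab',t.mean(0).round(4),len(t),np.percentile(t[:,2],[5,50,95]).round(3)); (c,s,a)=cv2.minAreaRect((t[:,:2]*1000).astype(np.float32)); print(np.round(c),np.round(s),a)
    for x in ['feed_top']:
      w=P[((b+g+r)>330)&(np.hypot(P[...,0]-.425,P[...,1]-.129)<.03)&(P[...,2]>.09)]
      print('feed',w.mean(0).round(4) if len(w) else 0,len(w))
E
```

```text
top cover [536. 118.] [156. 146.] 19.992523193359375 0.12716379312068793
tab [0.4698 0.0431 0.1393] 327 [0.109 0.112 0.133]
[473.  39.] [53. 48.] 19.186767578125
feed [0.4317 0.1314 0.1061] 36
side cover [538. 120.] [157. 148.] 19.803382873535156 0.12863259585105546
tab [0.4688 0.0481 0.1177] 271 [0.111 0.114 0.133]
[467.  50.] [48. 45.] 24.520008087158203
feed [0.434  0.1333 0.1098] 99
```

Request:
carry_out(series="0.0205 0.0495 0 0.4;0.0205 0.0495 0 0.4;0.0205 0.0495 0 0.4;0.0205 0.0495 0 0.4;0.0205 0.0495 0 0.4;0.0205 0.0495 0 0.4;0.0205 0.0495 0 0.4;0.0205 0.0495 0 0.4;0.0205 0.0495 0 0.4;0.0205 0.0495 0 0.4;0.0205 0.0495 0 0.4;0.0205 0.0495 0 0.4;0.0205 0.0495 0 0.4;0.0205 0.0495 0 0.2;0 0 0 0;0 0 0 0", jaw=-1)

```text
time: 2.8
tool_pos: [0.4568, 0.0396, 0.2452]
tcp_rot: [3.093, 0.547, -0.001]
wrist_force: [0.4, -0.8, -0.6]
width: 0.002
grip_force: 0.0
```

```bash
python3 - <<'E'
from h import *
C=cal('wrist'); im,d=eyes.read_camera('wrist'); cv2.imwrite('pics/w1.png',im)
P=cloud('wrist',d,C); s=bot.read_state(); x=R.from_rotvec(s['tcp_rot']).as_matrix(); print(s['tool_pos'],x.round(3).tolist(),s['time'],s['wrist_force'])
b,g,r=[im[...,i].astype(int) for i in range(3)]
m=(b>1.6*r)&(b>60)&(np.hypot(P[...,0]-.47,P[...,1]-.04)<.05)&(P[...,2]>.1)
for lo,hi in [(.104,.12),(.126,.14)]:
    t=P[m&(P[...,2]>lo)&(P[...,2]<hi)]
    if len(t)>20: print(len(t),t.mean(0).round(4),[np.round(v,1) for v in cv2.minAreaRect((t[:,:2]*1000).astype(np.float32))])
E
```

```text
[0.45673986 0.03905507 0.24519065] [[0.94, 0.342, -0.0], [0.342, -0.94, -0.001], [-0.001, 0.0, -1.0]] 2.85 [ 0.37835587 -0.0443267  -0.30943332]
1584 [0.4676 0.0423 0.1119] [array([466.9,  41.7]), array([40.9, 35.9]), np.float64(19.8)]
468 [0.4864 0.0488 0.1312] [array([486.4,  48.6]), array([10.5, 20.6]), np.float64(19.4)]
```

View pics/w1.png

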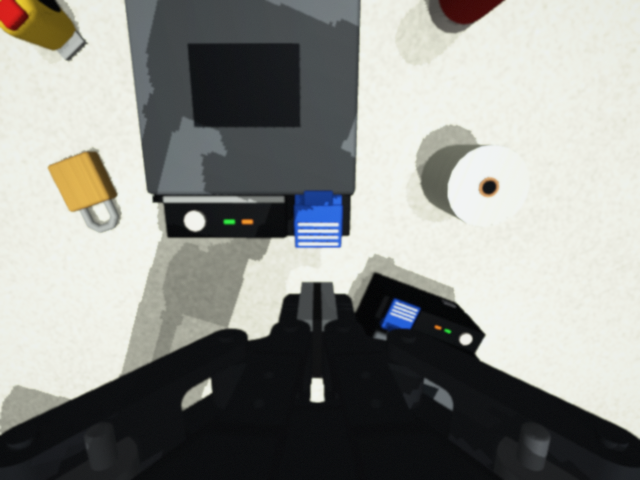

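The wrist view shows the tab at about (318,222), straight ahead of the fingers. The press point works out at (0.459, 0.039), within 2 mm of the TCP, so I can press down.

Request:
carry_out(series="0 0 -0.035 0;0 0 -0.035 0;0 0 -0.03 0;0 0 -0.015 0;0 0 -0.003 0;0 0 -0.003 0;0 0 -0.003 0;0 0 -0.0015 0;0 0 0 0;0 0 0 0")

```text
time: 4.1
tool_pos: [0.4571, 0.0391, 0.1212]
tcp_rot: [3.092, 0.546, -0.001]
wrist_force: [-4.3, -3.8, 5.7]
width: 0.002
grip_force: 3.2
```

```bash
python3 - <<'E'
from h import *
print(np.array(eyes.get_calibration('wrist')['T_tool_cam']).round(3).tolist())
C=cal('side'); im,d=eyes.read_camera('side'); cv2.imwrite('pics/s1.png',im[120:380,240:540].repeat(2,0).repeat(2,1))
E
```

```text
[[-0.0, -0.965, -0.261, 0.066], [1.0, -0.001, 0.001, 0.001], [-0.001, -0.261, 0.965, -0.129], [0.0, 0.0, 0.0, 1.0]]
```

View pics/s1.png

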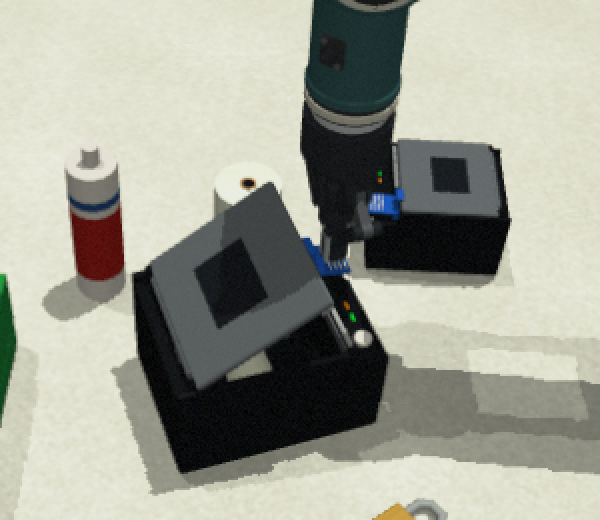

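The side view shows the cover released and rising beside the gripper. I back off up and to the front so it can rise freely.

Request:
carry_out(series="0 0 0.006 0;-0.01 -0.0035 0.01 0;-0.02 -0.007 0.01 0;-0.02 -0.007 0.02 0;0 0 0.03 0;0 0 0.03 0;0 0 0 0;0 0 0 0")

```text
time: 5.15
tool_pos: [0.4066, 0.0224, 0.2255]
tcp_rot: [-3.094, -0.546, 0.0]
wrist_force: [0.7, 0.3, -0.2]
width: -0.002
grip_force: 0.0
```

```bash
cat > lid.py <<'E'
from h import *
import sys
C=cal('side'); im,d=eyes.read_camera('side'); P=cloud('side',d,C); np.savez('s.npz',P=P,im=im)
cv2.imwrite(sys.argv[1],im[100:380,240:540].repeat(2,0).repeat(2,1))
ex=np.array([.94,.342]); ey=np.array([-.342,.94]); o=np.array([.5225,.1135])
Q=np.dstack([(P[...,:2]-o)@ex,(P[...,:2]-o)@ey,P[...,2]])
b,g,r=[im[...,i].astype(int) for i in range(3)]
m=(abs(b-r)<30)&(r>35)&(abs(Q[...,0])<.14)&(abs(Q[...,1])<.068)&(Q[...,2]>.135)&(d>0)
q=Q[m]
# lid top plane lies 6 mm beyond the hinge axis
a=np.arctan2(q[:,2]-.121,.072-q[:,0]); rr=np.hypot(q[:,2]-.121,.072-q[:,0])
k=(rr>.06)&(rr<.15); print('n',k.sum(),'angle',np.median(a[k]-np.arcsin(.006/rr[k])).round(3), 'spread',np.percentile(a[k],[10,90]).round(2))
t=q[k&(rr>.11)]; print('edge pts x',t[:,0].min() if len(t) else 0,'zmax',q[k][:,2].max())
# printer base shift: blue tab plate
print(bot.read_state()['time'],bot.read_state()['tool_pos'],bot.read_state()['wrist_force'])
E
python3 lid.py pics/s2.png
```

```text
n 2070 angle 0.976 spread [1.   1.08]
edge pts x -0.007578307311000349 zmax 0.2323800808025812
5.2 [0.40620948 0.02234216 0.22483169] [ 0.16920511 -0.08984388 -0.13942726]
```

View pics/s2.png

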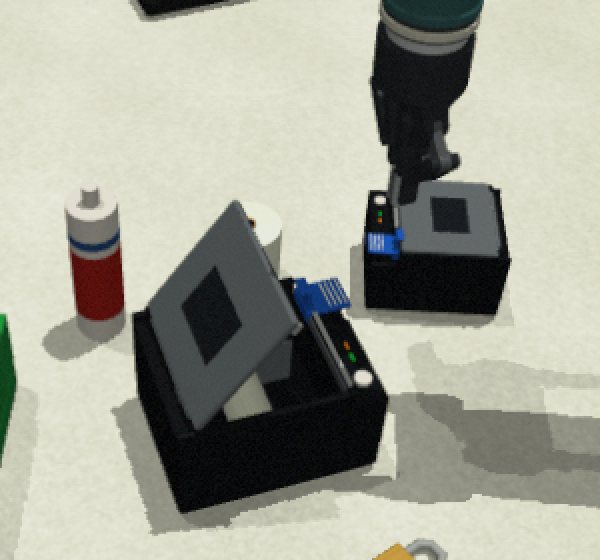

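The cover stands free at about 1 rad and the fingers are in line with its plain strip (printer y = -46 mm). I push it along the printer's +x.

Request:
carry_out(series="0.035 0.0127 0.005 0;0.035 0.0127 0 0;0.0235 0.0086 0 0;0.0094 0.0034 0 0;0.0075 0.0027 0 0;0.0075 0.0027 0 0;0.0075 0.0027 0 0;0.0075 0.0027 0 0;0.0075 0.0027 0 0;0.0075 0.0027 0 0;0.0075 0.0027 0 0;0.0075 0.0027 0 0;0.0075 0.0027 0 0;0.0075 0.0027 0 0;0.0075 0.0027 0 0;0 0 0 0")

```text
time: 7.2
tool_pos: [0.5933, 0.0897, 0.2307]
tcp_rot: [-3.094, -0.546, -0.001]
wrist_force: [-0.3, 0.4, 0.9]
width: -0.002
grip_force: 0.0
```

```bash
python3 lid.py pics/s3.png
```

```text
n 1100 angle 1.58 spread [1.55 1.68]
edge pts x 0.04930372143080967 zmax 0.2700686727925129
7.25 [0.59295913 0.08957846 0.23063156] [ 0.80380743  0.15765854 -0.61375731]
```

View pics/s3.png

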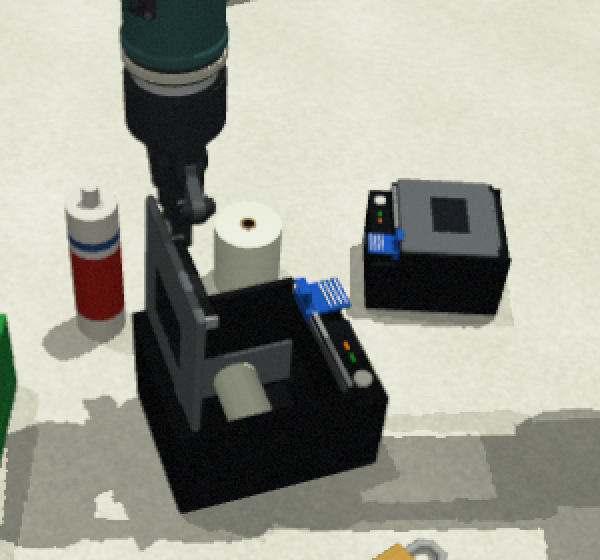

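The cover is now about upright (edge near crop pixel (155,200)) and the printer hasn't moved. About 25 mm of push remains.

Request:
carry_out(series="0.0056 0.002 0 0;0.0056 0.002 0 0;0.0056 0.002 0 0;0.0047 0.0017 0 0;0.0019 0.0007 0 0;0 0 0 0;0 0 0 0;0 0 0 0")

```text
time: 8.25
tool_pos: [0.6162, 0.0978, 0.2311]
tcp_rot: [3.094, 0.545, 0.002]
wrist_force: [-1.0, -0.3, -0.4]
width: 0.002
grip_force: 0.5
```

```bash
python3 lid.py pics/s4.png
```

```text
n 600 angle 1.754 spread [1.72 1.84]
edge pts x 0.07285803842580502 zmax 0.269666964388244
8.3 [0.61620724 0.09781632 0.23113892] [-0.66592985  0.03574075 -0.65590408]
```

Request:
carry_out(series="0.0019 0.0007 0 0;0.0019 0.0007 0 0;0 0 0 0;0 0 0 0")

```text
time: 8.8
tool_pos: [0.6198, 0.0992, 0.2307]
tcp_rot: [3.094, 0.546, -0.0]
wrist_force: [-1.1, -0.5, -0.6]
width: -0.0
grip_force: 0.9
```

Request:
carry_out(series="-0.0094 -0.0034 0 0;-0.02 -0.0073 0 0;-0.04 -0.0146 0.01 0;-0.04 -0.0146 0.02 0;-0.04 -0.0146 0.02 0;-0.04 -0.0146 0.02 0;0 0 0 0;0 0 0 0")

```text
time: 9.8
tool_pos: [0.4309, 0.0302, 0.3012]
tcp_rot: [3.094, 0.545, 0.004]
wrist_force: [0.1, -0.4, 0.0]
width: -0.003
grip_force: 0.0
```

```bash
python3 lid.py pics/s5.png; python3 - <<'E'
from h import *
C=cal('top'); im,d=eyes.read_camera('top'); P=cloud('top',d,C)
P0=np.load('top0.npz')['P']
for t,c in [('spare_roll',0),('tape_measure',0),('padlock',0),('cartridge',0)]:
    for r in spot_in('top',t)[:1]: print(t,np.round(r['rect']))
E
```

```text
n 486 angle 1.79 spread [1.77 1.87]
edge pts x 0.0920028992320626 zmax 0.25370117806843107
9.85 [0.43082759 0.03030658 0.30060603] [-0.0834662  -0.63915277  0.04807065]
spare_roll [378. 251.  37.  36.]
tape_measure [180. 251.  41.  28.]
padlock [275. 248. 116. 126.]
cartridge [346. 181.  29.  33.]
```

View pics/s5.png

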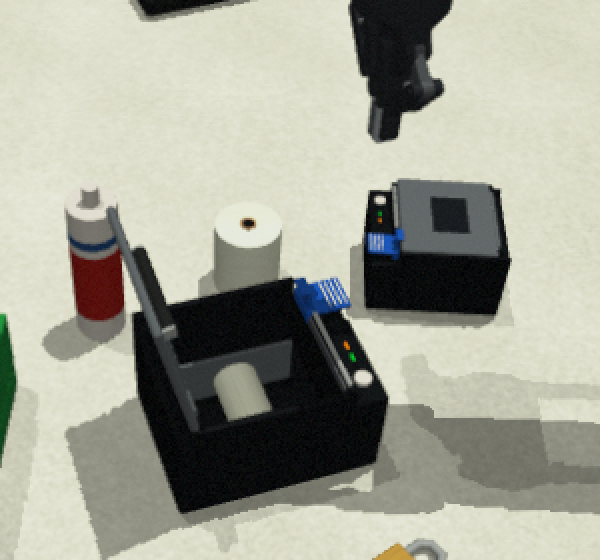

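The cover leans back past upright at about 1.8 rad, with its edge near crop pixel (112,210). The tab has sprung back, the printer and the other things are where they were, and the hand is clear. I'm handing the job in.

```bash
python3 -c "
from workcell import bot
print(bot.finish_job())"
```

```text
the job is handed in; nothing more can be done
None
```

I pressed the release tab, pushed the cover back to about 1.8 rad (measured from the side camera), took the hand clear and handed the job in; the hand-in returned no verdict.

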